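# Clear the tin and flip the kit case open

## Robot

A 6-joint arm with a two-finger parallel gripper is mounted at the origin on the work surface. World frame = base frame: x ahead of the robot, y to its left, z up, the work surface at z = 0. Lengths are in m, angles in degrees, forces in N, time in s.
With the tool pointing down it reaches from about 0.35 to 0.875 m from the base axis. Payload 4.2 kg.
Tool frame: the origin (TCP) lies between the finger pads; the fingertips stand 8 mm ahead of it and the grasp point (between the pads) lies 11 mm behind it; x points along the fingers, y is the direction in which the jaws open and shut, and the axes are right-handed (so a half turn about x gives the same grasp; the last joint's range is limited). The gripper opens to 87 mm and grips with 3 to 60 N. Pads are 19 mm wide; open, the fingers measure 117 mm over their backs; the gripper's body (75 mm by 190 mm) begins 51 mm behind the grasp point.
Start: joints at [-62.418, 22.042, 0.453, 0, -68.411, -14.817], TCP at [0.138, -0.61, 0.204] pointing down, gripper open.
Joint ranges: [-179.83, 179.83], [-69.29, 118.12], [-61.27, 80.66], [-181.25, 117.63], [-171.15, -9.14], [-177.46, 177.46]. Speed limits (degrees/s): [159.86, 159.86, 180, 180, 180, 180].

## Interface

Orientations are given as a 3x3 rotation matrix whose columns are the frame's x, y, z axes.
In Python, from station import r gives the robot as it stands. The module is installed in compiled form; this text tells all that it offers.
- The arm moves only by the tool move_arm, never from a script. Its argument "increments" is one flat list of numbers, 7 for each row, row after row: the turn, a rotation vector about the tool's x, y, z in degrees, then the shift along the tool's x, y, z in m, then the finger opening in m, from 0 to 0.087. A call has 1 to 12 rows; each row is the pose to reach, as a shift and turn from the pose commanded when the call began, along the tool's axes at that moment; what a row does not reach only later rows make up. A row lasts 1/12 s, in which the tool goes at most 41.7 mm and 7.16 degrees, less where a joint would pass 70% of its speed; a pose out of reach is approached as far as the arm can. A call with a gripper value outside its range is refused whole. The fingers move at their own pace and stop on an object; the grip force is fixed at half the most. Time passes only in rows, so rows that repeat a pose let the fingers close. It gives the time, the measured TCP pose, the force and the opening at its end, in the units of the state.
- r.sense(): the state, without advancing time (a new reading comes with each control period).
- r.capture(name): name is "scene" or "side" or "wrist"; returns the picture (400x640x3 uint8, red, green, blue); there is no depth.
- r.calibration(name): a dict with "fx", "fy", "cx", "cy" (pixels), "rvec" (rotation vector, rad) and "tvec" (3), from world to camera coordinates, as OpenCV has them; the wrist camera has in their place "tool_from_camera" (4x4, takes a point from camera to tool coordinates, whose origin is the TCP and whose axes are the tool frame's). Camera axes: x right, y down, z forward; pixel columns grow to the right and rows downward; lengths in m; the calibration is good to about 2 mm. A picture is of the moment at which its call begins: read the wrist's pose just before it. calibration takes no time and is no camera call.
- r.finish_job(): hands the job in, once; it reports no verdict.
The state is a dict: "time_s": time; "joints": joint angles; "joint_velocities": joint speeds; "effort": joint torques, N m; "tcp_pos": TCP position; "ee_rot": TCP orientation; "wrist_force": force on the tool from outside, world axes, zero at the start; "moment": the same for the moment, N m; "gripper_width": opening from 0.0 (shut) to 1.0 (fully open).
Only numpy, scipy, OpenCV 4.12 (cv2) and the standard library are available. Lean on these libraries where they do the work, as an engineer would, in place of code of your own. Each camera call takes 0.05 s, during which the arm holds its last target.

## Task

With the fingertips only, push the tin that stands in front of the yellow-lidded kit case along the bench to either side, until all of it is clear of the case's width, keeping it upright. Then flip the case's lid up and over so that it leans back on its stop and stays open by itself. Do not pick anything up, and leave everything else standing where it is.

Things in the scene. Friction and masses are not known exactly. Their poses are not given: they have to be found in the camera images.
- case: navy kit case, an open box 140 mm (its x) by 130 mm (its y) by 70 mm high, walls 5 mm, screwed to the bench, with a yellow hinged lid; origin at the centre of its underside. Its +x points from the front (the lip side, which faces roughly towards the robot) to the hinge side, +y to its left seen from the robot, z up
- lid (a joint): hinge angle of the yellow lid: 0 shut and level, 1.57 standing straight up, 1.95 leaning back on its stop. A free hinge with hardly any friction: below about 1.5 the lid falls shut by itself, above about 1.6 it falls back onto the stop and stays. The lid weighs about 0.12 kg and only a few newtons at the lip swing it up
- lid_lip (a point): lower front edge of the yellow lid, mid-width, on its underside; moves with the lid. The lid is a plate 4 mm thick, 130 mm wide, 165 mm from hinge to front edge: it juts 25 mm beyond the case's front wall, underside 70 mm above the bench. The front edge is turned up as a lip 22 mm tall. Lift the edge from beneath with a tilted finger, or push the lip towards the hinge
- lid_hinge (a point): middle of the hinge axis, on the rear top edge of the case (70 mm behind the case's origin along its x, 70 mm up); the axis is parallel to the case's y.
- tin: the tin in the way: navy tin with yellow label and white top, 66 mm across, 62 mm tall, about 0.25 kg, loose, standing on the bench just in front of the lip, its centre about 150 mm in front of the case's origin; origin at the centre of its underside. It slides upright when pushed low on its side. The bench to either side of it is free for at least 120 mm
- tall_tin: bystander: navy tin with yellow label and white top, 80 mm across, 110 mm tall, loose, upright; origin at the centre of its underside
- mid_tin: bystander: navy tin with yellow label and steel-coloured top, 60 mm across, 80 mm tall, loose, upright; origin at the centre of its underside
- small_tin: bystander: small navy tin with yellow label and white top, 56 mm across, 50 mm tall, loose, upright; origin at the centre of its underside
- bush: bystander: steel bush (short tube), 40 mm outside, 40 mm tall, loose, standing on end; origin at the centre of its underside
- carton: bystander: white carton 110 x 70 x 45 mm, loose, lying flat; origin at the centre of its underside
- marker: bystander: white and blue marker pen, 14 mm thick, about 120 mm long, lying on the pad of paper at the left; origin at the centre of its underside

How it is judged:
By the outcome, as a careful person would: the job done as asked, in the order asked, and still so for the second after the job is handed in, with the robot touching nothing.
It also fails if it takes over 62 s, if anything falls off the work surface, if the arm or the gripper's body presses on something with over 40 N, if the wrist force passes 120 N, or if a joint passes its speed limit or range.

## Working session

There is one attempt and no reset: what is moved stays moved. The work goes in short steps, Python scripts to look and compute and a tool call to move; the robot and the scene stay as the last step left them, time stands still between calls to the robot, and variables do not carry over. Pictures are saved under pics/ and viewed, and the job is handed in when it is done.

Besides the shell and the picture viewer there is one more tool, called after "Call:" as name(argument=value, ...), one argument or row to a line, values as JSON. move_arm: Moves the arm, as the interface text tells. Its arguments: {"type":"object","properties":{"increments":{"type":"array","items":{"type":"number"}}},"required":["increments"]}

```bash
mkdir -p pics; python3 - <<'E'
from station import r
import cv2
s=r.sense()
print(s)
for n in ["scene","side","wrist"]:
    im=r.capture(n); cv2.imwrite(f"pics/{n}0.png",cv2.cvtColor(im,cv2.COLOR_RGB2BGR)); print(n,r.calibration(n))
E
```

```text
{'time_s': 0.0, 'joints': array([-6.24199792e+01,  2.20907054e+01,  3.79367311e-01, -2.99146484e-02,
       -6.84089363e+01, -1.48177869e+01]), 'joint_velocities': array([ 0.05233859,  0.0522223 , -0.0962827 ,  0.01046065,  0.00234716,
        0.02887623]), 'effort': array([ 2.36866526e-05, -3.90663493e+01,  1.87399489e+01,  4.21994135e+00,
        1.08723639e-02, -1.87197857e-04]), 'tcp_pos': array([ 0.13796129, -0.60892865,  0.202455  ]), 'ee_rot': array([[-5.41564310e-04, -2.20717225e-01,  9.75337692e-01],
       [ 2.08536837e-03,  9.75335465e-01,  2.20717879e-01],
       [-9.99997679e-01,  2.15347130e-03, -6.79301594e-05]]), 'wrist_force': array([-0.08564287, -0.28683089,  0.03119595]), 'moment': array([-0.00337602, -0.02642094,  0.00683078]), 'gripper_width': 0.9975557672107356}
scene {'fx': 463.0245536695299, 'fy': 463.0245536695299, 'cx': 317.9150400711526, 'cy': 199.08754270051324, 'rvec': array([ 0.64481406,  2.60460266, -1.1696657 ]), 'tvec': array([ 0.51545779, -0.14975856,  1.6599169 ])}
side {'fx': 398.4857311585027, 'fy': 398.4857311585027, 'cx': 320.2561720759013, 'cy': 199.03355887811347, 'rvec': array([ 0.54465768, -2.48762744,  1.42231422]), 'tvec': array([0.56399004, 0.17993531, 1.11801299])}
wrist {'fx': 329.5918295551814, 'fy': 329.5918295551814, 'cx': 318.8807781935443, 'cy': 193.82718374610076, 'tool_from_camera': array([[-7.51134982e-04, -2.53670879e-01,  9.67290298e-01,
        -1.81308881e-01],
       [ 9.99999707e-01, -3.31022841e-04,  6.89724593e-04,
        -1.00119614e-03],
       [ 1.45232139e-04,  9.67290533e-01,  2.53671054e-01,
        -6.91780877e-02],
       [ 0.00000000e+00,  0.00000000e+00,  0.00000000e+00,
         1.00000000e+00]])}
```

View pics/scene0.png

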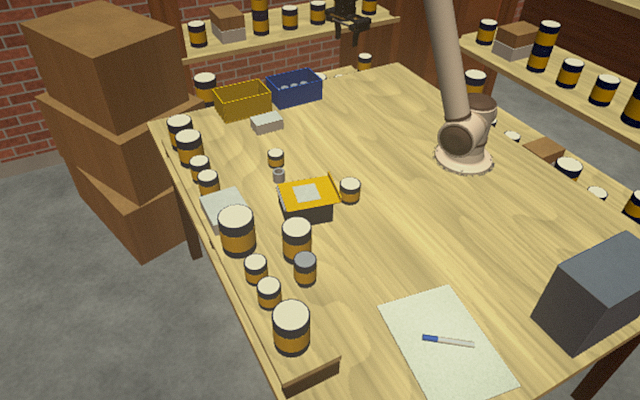

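View pics/side0.png

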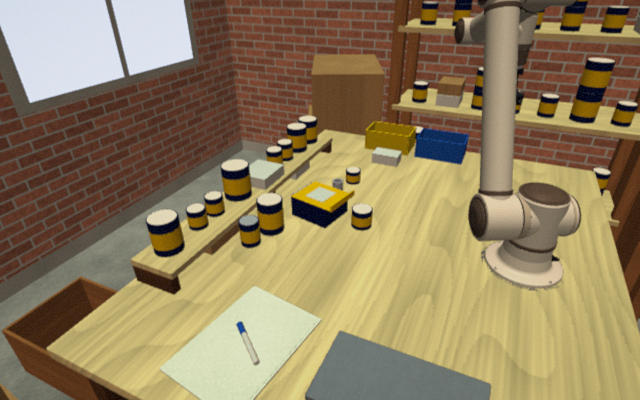

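View pics/wrist0.png

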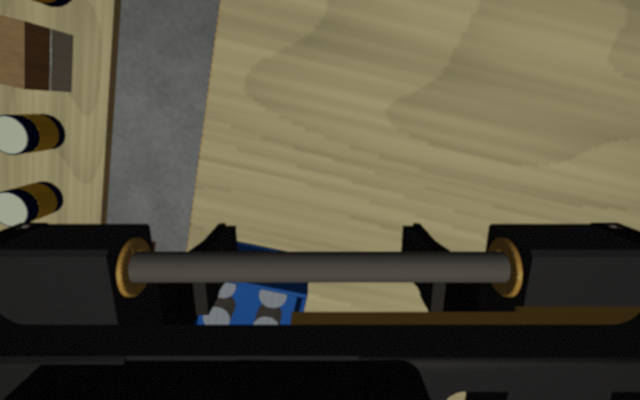

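The scene view shows the case with its yellow lid at about (308,195), the tin to move at (349,190), the tall tin at (297,238), the mid tin at (305,268), the small tin at (276,157), the bush at (279,175) and the carton at about (267,122) or the shelf box at (222,205). In the side view the case is at (322,203) and the tin at (362,216). I'll crop and magnify both views.

```bash
cat > h.py <<'E'
import numpy as np, cv2
from station import r
def cam(n):
    c=r.calibration(n); K=np.array([[c['fx'],0,c['cx']],[0,c['fy'],c['cy']],[0,0,1]])
    if n!='wrist':
        R=cv2.Rodrigues(c['rvec'])[0]; t=np.array(c['tvec'])
    else:
        s=r.sense(); T=np.eye(4); T[:3,:3]=s['ee_rot']; T[:3,3]=s['tcp_pos']
        M=np.linalg.inv(T@c['tool_from_camera']); R=M[:3,:3]; t=M[:3,3]
    return K,R,t
def ray(C,uv):
    K,R,t=C; d=R.T@np.linalg.inv(K)@np.array([uv[0],uv[1],1.]); return -R.T@t, d/np.linalg.norm(d)
def onz(C,uv,z):
    o,d=ray(C,uv); return o+d*(z-o[2])/d[2]
def tri(C1,a,C2,b):
    o1,d1=ray(C1,a);o2,d2=ray(C2,b)
    x=np.linalg.lstsq(np.stack([d1,-d2],1),o2-o1,rcond=None)[0]
    p,q=o1+d1*x[0],o2+d2*x[1]; return (p+q)/2,np.linalg.norm(p-q)
def proj(C,P):
    K,R,t=C; p=(R@np.atleast_2d(P).T).T+t; p=p@K.T; return p[:,:2]/p[:,2:]
def img(f): return cv2.imread(f)
E
python3 - <<'E'
from h import *
a=img('pics/scene0.png')[130:290,190:390]; b=img('pics/side0.png')[130:250,230:390]
cv2.imwrite('pics/cs0.png',cv2.resize(a,None,fx=3.7,fy=3.7,interpolation=cv2.INTER_CUBIC))
cv2.imwrite('pics/cd0.png',cv2.resize(b,None,fx=5,fy=5,interpolation=cv2.INTER_CUBIC))
E
```

```text
(no output)
```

View pics/cs0.png

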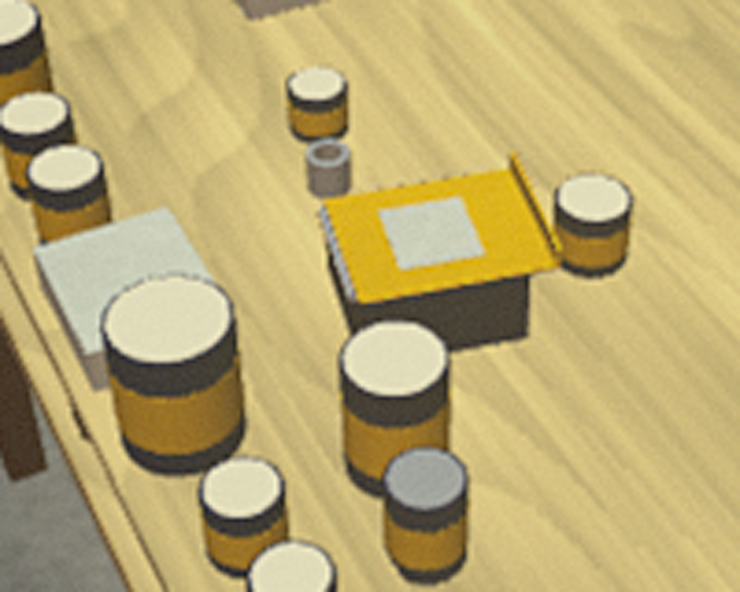

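View pics/cd0.png

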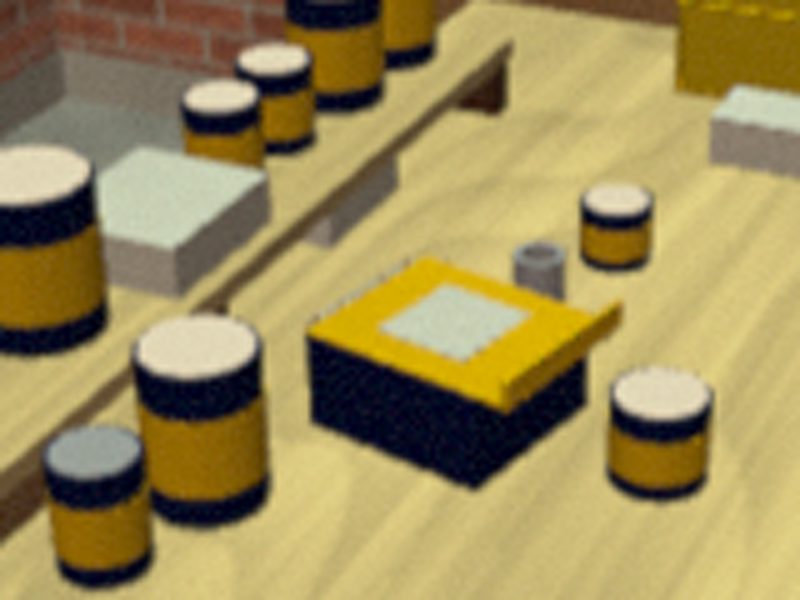

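The crops show the case's lip pointing right towards the robot, with the tin just in front of it. The bush and small tin are on its right (−y) side and the tall and mid tins on its left (+y). I'll measure the tin tops by mask and the lid corners in two views.

```bash
python3 - <<'E'
from h import *
S,D=cam('scene'),cam('side')
A,B=img('pics/scene0.png'),img('pics/side0.png')
def blob(im,uv,win=22):
    # flood by colour around the seed
    m=np.zeros((im.shape[0]+2,im.shape[1]+2),np.uint8)
    bl=cv2.GaussianBlur(im,(3,3),0)
    cv2.floodFill(bl,m,(int(uv[0]),int(uv[1])),0,(35,)*3,(35,)*3,4|cv2.FLOODFILL_FIXED_RANGE|cv2.FLOODFILL_MASK_ONLY|(255<<8))
    m=m[1:-1,1:-1]; c=max(cv2.findContours(m,cv2.RETR_EXTERNAL,cv2.CHAIN_APPROX_NONE)[0],key=cv2.contourArea)
    return cv2.fitEllipse(c),cv2.contourArea(c)
s=lambda x,y:(190+x/3.7,130+y/3.7); d=lambda x,y:(230+x/5,130+y/5)
for n,a,b,h in [('tin',(593,198),(660,393),.062),('tall',(393,358),(195,345),.11),('mid',(426,480),(95,452),.08),('small',(317,83),(617,199),.05)]:
    ea,aa=blob(A,s(*a)); eb,ab=blob(B,d(*b))
    p,e=tri(S,ea[0],D,eb[0])
    print(n,ea[0],ea[1],eb[0],eb[1],p.round(4),round(e,4),onz(S,ea[0],h).round(4),onz(D,eb[0],h).round(4))
for n,a,b in [('hinge -y',(322,206),(425,258)),('hinge +y',(355,303),(309,330)),('liptop -y',(514,155),(622,303)),('liptop +y',(559,264),(503,386)),('bush top',(328,152),(540,252))]:
    print(n,*tri(S,s(*a),D,d(*b)))
E
```

```text
tin (349.9280090332031, 182.5902862548828) (11.205550193786621, 17.03466033935547) (361.827392578125, 207.6895751953125) (8.712329864501953, 16.98137664794922) [0.4754 0.0043 0.065 ] 0.0016 [0.474  0.0024 0.062 ] [ 0.477  -0.0017  0.062 ]
tall (296.1571350097656, 226.44100952148438) (17.589771270751953, 26.140470504760742) (268.41015625, 198.4940948486328) (10.457456588745117, 22.518417358398438) [0.7296 0.1439 0.1124] 0.0021 [0.7292 0.1432 0.11  ] [0.7324 0.1388 0.11  ]
mid (304.6393127441406, 258.8290100097656) (14.536656379699707, 20.089576721191406) (248.2520751953125, 219.39027404785156) (9.180556297302246, 16.705415725708008) [0.7489 0.2307 0.0822] 0.0033 [0.7488 0.231  0.08  ] [0.7516 0.2255 0.08  ]
small (275.0590515136719, 151.58949279785156) (7.510837078094482, 12.675005912780762) (352.86944580078125, 168.96499633789062) (4.342935085296631, 10.786896705627441) [ 0.6089 -0.2662  0.0536] 0.0011 [ 0.6073 -0.27    0.05  ] [ 0.6116 -0.2742  0.05  ]
hinge -y [ 0.68332465 -0.08481441  0.06825709] 0.005908324604685058
hinge +y [0.70997051 0.03575965 0.06805351] 0.00373741134239101
liptop -y [ 0.52171258 -0.04833489  0.08833491] 0.0036659266150454992
liptop +y [0.55267691 0.07947086 0.08446192] 0.011540697397494058
bush top [ 0.63496547 -0.18135941  0.03865776] 0.002568022611840367
```

The masks put the tin at about (0.475, 0.002). The case is at about (0.63, −0.01) with a yaw near −13°, and the tin sits slightly to its −y side. I'll move to a hover above the case with the fingers shut and the wrist turned so its camera looks over the case, then refine these.

Call:
move_arm(
  increments=[-7,0,0,-0.005,0.018,0.0264,0,-14,0,0,-0.01,0.036,0.0528,0,-21,0,0,-0.015,0.054,0.0792,0,-28,0,0,-0.02,0.072,0.1056,0,-35,0,0,-0.025,0.09,0.132,0,-42,0,0,-0.03,0.108,0.1584,0,-49,0,0,-0.035,0.126,0.1848,0,-56,0,0,-0.04,0.143,0.211,0,-63,0,0,-0.045,0.161,0.237,0,-70,0,0,-0.05,0.179,0.264,0,-77,0,0,-0.055,0.197,0.29,0,-84,0,0,-0.06,0.215,0.317,0],
)

```text
time_s: 1.15
tcp_pos: [0.4003, -0.3283, 0.2637]
ee_rot: [[-0.0, -0.992, -0.124], [0.0, -0.124, 0.992], [-1.0, 0.0, 0.0]]
wrist_force: [0.4, -0.7, -1.0]
gripper_width: 0.174
```

Call:
move_arm(
  increments=[-6,0,0,-0.003,-0.013,0.026,0,-12,0,0,-0.006,-0.027,0.052,0,-18,0,0,-0.009,-0.04,0.078,0,-24,0,0,-0.012,-0.053,0.104,0,-30,0,0,-0.015,-0.067,0.13,0,-36,0,0,-0.018,-0.08,0.155,0,-42,0,0,-0.021,-0.093,0.181,0,-48,0,0,-0.024,-0.107,0.207,0,-54,0,0,-0.027,-0.12,0.233,0,-60,0,0,-0.03,-0.133,0.259,0,-66,0,0,-0.034,-0.147,0.285,0,-70,0,0,-0.037,-0.16,0.31,0],
)

```text
time_s: 2.15
tcp_pos: [0.5223, -0.0015, 0.3007]
ee_rot: [[-0.0, -0.224, -0.975], [0.0, -0.975, 0.224], [-1.0, -0.0, 0.0]]
wrist_force: [0.7, -0.7, 0.2]
gripper_width: 0.002
```

```bash
python3 - <<'E'
from h import *
s=r.sense(); print(s['joints'].round(2),s['tcp_pos'].round(4))
im=r.capture('wrist'); cv2.imwrite("pics/w1.png",cv2.cvtColor(im,cv2.COLOR_RGB2BGR))
np.savez('w1.npz',R=s['ee_rot'],p=s['tcp_pos'])
E
```

```text
[ 1.764e+01  8.740e+00 -3.970e+00 -1.000e-02 -7.729e+01  5.942e+01] [ 0.5223 -0.0015  0.3007]
```

View pics/w1.png

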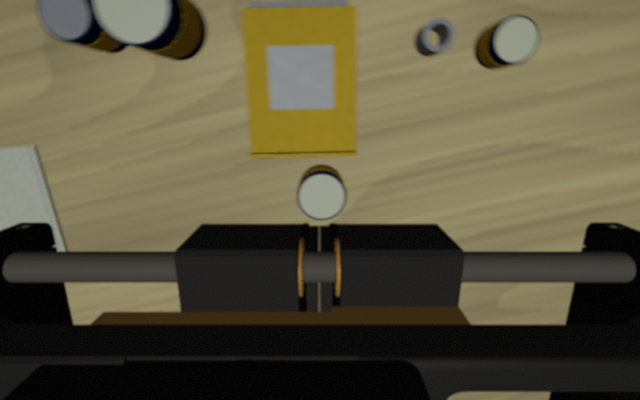

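The wrist view shows the lid's hinge edge at about row 7 (columns 245–356) and the lip at about row 155 (columns 250–357). The tin's top is at (322,195), the bush at (435,37) and the small tin at (515,40). The image is almost square to the case. I'll measure from this picture.

```bash
python3 - <<'E'
from h import *
W=cam('wrist'); S,D=cam('scene'),cam('side')
A=img('pics/w1.png'); hsv=cv2.cvtColor(A,cv2.COLOR_BGR2HSV)
m=cv2.inRange(hsv,(20,180,110),(32,255,255)); m[165:]=0; m[:, :230]=0; m[:,375:]=0
rows=np.arange(30,140,10); L=[];Rr=[]
for y in rows:
    x=np.where(m[y])[0]; L.append((x.min(),y)); Rr.append((x.max()+1,y))
P=[onz(W,q,.074) for q in L]; Q=[onz(W,q,.074) for q in Rr]
for nm,X in(('L',P),('R',Q)):
    X=np.array(X); v=cv2.fitLine(X[:,:2].astype(np.float32),cv2.DIST_HUBER,0,.01,.01).ravel(); print(nm,v, np.degrees(np.arctan(v[1]/v[0])), X[0],X[-1])
for x in (260,280,300,320,340):
    y=np.where(m[:,x])[0]; print(x,y.min(),y.max(),onz(W,(x,y.min()),.074).round(4),onz(W,(x,y.max()+1),.092).round(4),onz(W,(x,y.max()+1),.07).round(4))
# tin top
g=cv2.inRange(A,(150,160,160),(255,255,255)); 
c=max([c for c in cv2.findContours(g,cv2.RETR_EXTERNAL,cv2.CHAIN_APPROX_NONE)[0] if cv2.pointPolygonTest(c,(322,197),False)>0],key=cv2.contourArea)
e=cv2.fitEllipse(c); print(e); p=onz(W,e[0],.062); print('tin z.062',p, 'diam', np.mean(e[1])/329.6*(W[1]@p+W[2])[2])
print('tri',tri(S,(349.93,182.59),W,e[0]), tri(D,(361.83,207.69),W,e[0]))
print('bush',onz(W,(435,37),.04),'small',onz(W,(516,38),.05))
E
```

```text
L [ 0.9791721  -0.20303185  0.6456751   0.05886424] -11.71431 [0.69356251 0.04925591 0.074     ] [0.58431574 0.07158009 0.074     ]
R [ 0.981155   -0.19322246  0.61282974 -0.06065897] -11.140903 [ 0.66638845 -0.07120651  0.074     ] [ 0.5570429  -0.04967263  0.074     ]
260 9 156 [0.7105 0.027  0.074 ] [0.5521 0.067  0.092 ] [0.5499 0.0716 0.07  ]
280 9 155 [0.7056 0.0052 0.074 ] [0.548  0.0435 0.092 ] [0.5456 0.0468 0.07  ]
300 8 155 [ 0.7017 -0.0168  0.074 ] [0.5428 0.0203 0.092 ] [0.5401 0.0223 0.07  ]
320 8 154 [ 0.6968 -0.0386  0.074 ] [ 0.5388 -0.0031  0.092 ] [ 0.5358 -0.0025  0.07  ]
340 7 154 [ 0.6928 -0.0605  0.074 ] [ 0.5336 -0.0263  0.092 ] [ 0.5303 -0.0269  0.07  ]Traceback (most recent call last):
  File "<stdin>", line 15, in <module>
ValueError: max() iterable argument is empty
```

```bash
python3 - <<'E'
from h import *
W=cam('wrist'); S,D=cam('scene'),cam('side')
A=img('pics/w1.png'); print(A[195,322],A[195,310],A[177,322],A[225,322],A[195,290])
hsv=cv2.cvtColor(A,cv2.COLOR_BGR2HSV)
sub=(hsv[...,1]<60)&(hsv[...,2]>120)
g=(sub*255).astype(np.uint8); g[:162]=0; g[222:]=0; g[:,:285]=0; g[:,360:]=0
c=max(cv2.findContours(g,cv2.RETR_EXTERNAL,cv2.CHAIN_APPROX_NONE)[0],key=cv2.contourArea)
e=cv2.fitEllipse(c); print(e)
p=onz(W,e[0],.062); print('tin z.062',p, 'diam', np.mean(e[1])/329.6*(W[1]@p+W[2])[2])
print('tri',tri(S,(349.93,182.59),W,e[0]), tri(D,(361.83,207.69),W,e[0]))
print('bush',onz(W,(435,37),.04),'small',onz(W,(516,38),.05))
# lid corners, wrist vs scene/side
s=lambda x,y:(190+x/3.7,130+y/3.7); d=lambda x,y:(230+x/5,130+y/5)
for n,w,a,b in [('h-',(356,7),(322,206),(425,258)),('h+',(245,9),(355,303),(309,330)),('l-',(357,153),(514,155),(622,303)),('l+',(250,156),(559,264),(503,386))]:
    print(n,tri(S,s(*a),W,w),tri(D,d(*b),W,w))
E
```

```text
[143 159 153] [144 159 154] [145 159 154] [ 73 102 110] [101 134 144]
((321.3466796875, 196.19114685058594), (42.74952697753906, 45.11323165893555), 92.13763427734375)
tin z.062 [0.48110753 0.00795232 0.062     ] diam 0.05798630353734309
tri (array([0.48058286, 0.00844203, 0.06817202]), np.float64(0.00445454629169254)) (array([0.47833459, 0.00616759, 0.0652065 ]), np.float64(0.0077441723368449405))
bush [ 0.64288973 -0.171731    0.04      ] small [ 0.6191855  -0.26313598  0.05      ]
h- (array([ 0.68802552, -0.07724912,  0.07239512]), np.float64(0.0030021396176718004)) (array([ 0.68424043, -0.07940599,  0.07450432]), np.float64(0.00949208217091319))
h+ (array([0.71386824, 0.04362432, 0.07381105]), np.float64(0.0009352190986086078)) (array([0.70986585, 0.04176744, 0.07462362]), np.float64(0.008417455173928676))
l- (array([ 0.52782779, -0.04498866,  0.09008313]), np.float64(0.007395948219811907)) (array([ 0.52627872, -0.04892059,  0.0879306 ]), np.float64(0.009992369123591749))
l+ (array([0.55407443, 0.08168575, 0.07891985]), np.float64(0.0012580922556942693)) (array([0.55319051, 0.07786662, 0.08937453]), np.float64(0.005293858599359241))
```

The wrist, scene and side views agree to about 5 mm. The tin is at about (0.478, 0.004) and the case centre at about (0.630, −0.006), with a yaw of about −12°. In case axes the tin is at (−0.150, −0.021), so the shorter push is to the −y side. Next I lower the closed fingers on the tin's +y side.

Call:
move_arm(
  increments=[0,0,0,0.01,-0.02,0.016,0,-1,0,0,0.02,-0.042,0.032,0,-1,0,0,0.045,-0.0625,0.0475,0,-1,0,0,0.08,-0.0625,0.0475,0,-1,0,0,0.115,-0.0625,0.0475,0,-1,0,0,0.15,-0.0625,0.0475,0,-1,0,0,0.18,-0.0625,0.0475,0,-1,0,0,0.205,-0.0625,0.0475,0,-1,0,0,0.23,-0.0625,0.0475,0,-1,0,0,0.25,-0.0625,0.0475,0,-1,0,0,0.265,-0.0625,0.0475,0,-1,0,0,0.274,-0.0625,0.0475,0],
)

```text
time_s: 3.2
tcp_pos: [0.4889, 0.068, 0.0245]
ee_rot: [[-0.004, -0.212, -0.977], [-0.001, -0.977, 0.212], [-1.0, 0.002, 0.003]]
wrist_force: [0.6, 0.0, -0.3]
gripper_width: 0.007
```

```bash
python3 - <<'E'
from h import *
s=r.sense(); print(s['joints'].round(2),s['tcp_pos'].round(4),s['wrist_force'].round(2))
a=cv2.cvtColor(r.capture('scene'),cv2.COLOR_RGB2BGR)[130:290,230:430]; b=cv2.cvtColor(r.capture('side'),cv2.COLOR_RGB2BGR)[130:250,250:410]
c=np.hstack([cv2.resize(x,(400,int(400*x.shape[0]/x.shape[1])))[:300] for x in (a,b)])  if 0 else None
A=cv2.resize(a,(400,320)); B=cv2.resize(b,(400,300)); B=np.vstack([B,np.zeros((20,400,3),np.uint8)])
cv2.imwrite('pics/p2.png',np.hstack([A,B]))
E
```

```text
[ 2.680e+01  2.197e+01 -3.049e+01 -3.000e-02 -3.775e+01  5.096e+01] [0.4889 0.068  0.0245] [ 0.61  0.01 -0.28]
```

View pics/p2.png

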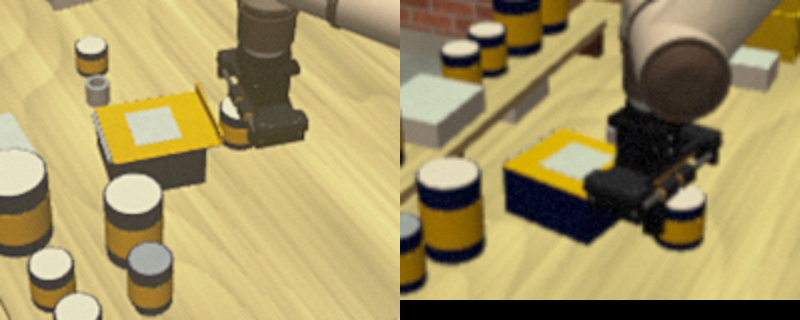

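The closed fingers stand beside the tin on its +y side, clear of the lip and touching nothing (force about 0.5 N). I'll push along tool +y in two calls.

Call:
move_arm(
  increments=[0,0,0,0,0.006,0,0,0,0,0,0,0.012,0,0,0,0,0,0,0.017,0,0,0,0,0,0,0.022,0,0,0,0,0,0,0.027,0,0,0,0,0,0,0.033,0,0,0,0,0,0,0.039,0,0,0,0,0,0,0.045,0,0,0,0,0,0,0.051,0,0,0,0,0,0,0.056,0,0,0,0,0,0,0.06,0,0,0,0,0,0,0.062,0,0],
)

```text
time_s: 4.3
tcp_pos: [0.477, 0.0075, 0.0266]
ee_rot: [[0.0, -0.212, -0.977], [0.0, -0.977, 0.212], [-1.0, -0.0, -0.0]]
wrist_force: [0.9, 4.4, 2.8]
gripper_width: 0.004
```

```bash
cat > look.py <<'E'
from h import *
import sys
s=r.sense(); print(s['time_s'],s['joints'].round(2),s['tcp_pos'].round(4),s['wrist_force'].round(2))
a0=cv2.cvtColor(r.capture('scene'),cv2.COLOR_RGB2BGR); b0=cv2.cvtColor(r.capture('side'),cv2.COLOR_RGB2BGR)
n=sys.argv[1]; cv2.imwrite(f'pics/scene_{n}.png',a0); cv2.imwrite(f'pics/side_{n}.png',b0)
A=cv2.resize(a0[130:290,230:430],(400,320)); B=cv2.resize(b0[130:258,250:410],(400,320))
cv2.imwrite(f'pics/both_{n}.png',np.hstack([A,B]))
E
python3 look.py 3
```

```text
4.3 [ 20.47  20.41 -32.83  -0.   -36.75  57.27] [0.477  0.0075 0.0266] [0.9  4.35 2.79]
```

View pics/both_3.png

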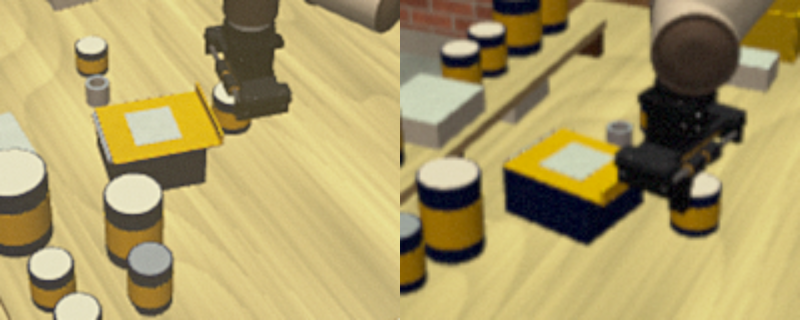

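The tin is sliding upright against the finger, with about 4 N of push force. I'll continue.

Call:
move_arm(
  increments=[0,0,0,0,0.005,0,0,0,0,0,0,0.01,0,0,0,0,0,0,0.016,0,0,0,0,0,0,0.022,0,0,0,0,0,0,0.028,0,0,0,0,0,0,0.034,0,0,0,0,0,0,0.04,0,0,0,0,0,0,0.046,0,0,0,0,0,0,0.051,0,0,0,0,0,0,0.055,0,0,0,0,0,0,0.058,0,0,0,0,0,0,0.058,0,0],
)

```text
time_s: 5.4
tcp_pos: [0.464, -0.0495, 0.0263]
ee_rot: [[-0.001, -0.213, -0.977], [-0.0, -0.977, 0.213], [-1.0, 0.001, 0.001]]
wrist_force: [0.4, -0.4, 0.1]
gripper_width: 0.004
```

```bash
python3 look.py 4; python3 - <<'E'
from h import *
im=r.capture('wrist'); cv2.imwrite("pics/w4.png",cv2.cvtColor(im,cv2.COLOR_RGB2BGR))
E
```

```text
5.4 [ 1.394e+01  1.968e+01 -3.420e+01  1.000e-02 -3.621e+01  6.377e+01] [ 0.464  -0.0495  0.0263] [ 0.4  -0.41  0.05]
```

View pics/both_4.png

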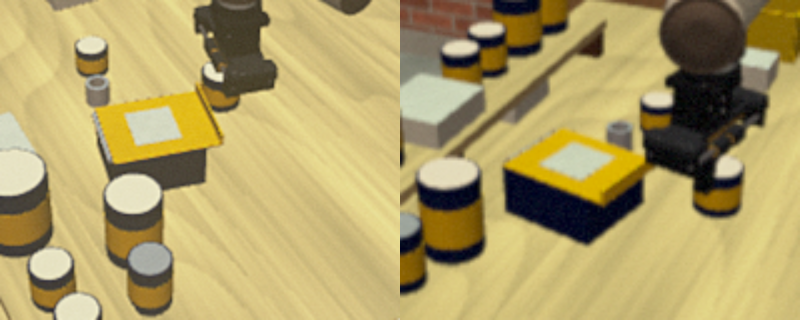

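View pics/w4.png

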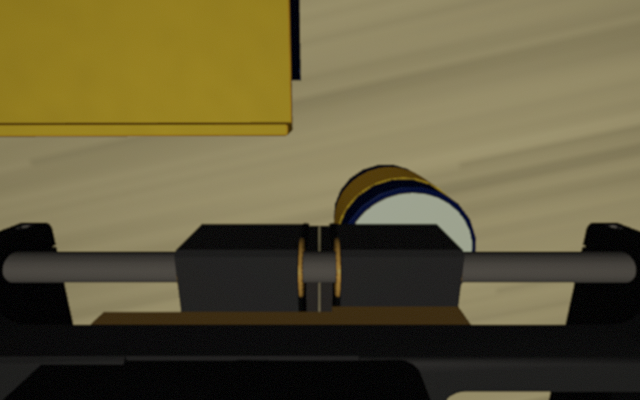

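The tin stands upright with its near edge about 25 mm beyond the lid's right edge: in the wrist view its left edge is at column 338 and the lid edge at 291. Now I back off, rise, and tilt the fingers forward about 45° in front of the lip.

Call:
move_arm(
  increments=[0,0,0,0,-0.012,0,0,0,0,0,-0.03,-0.018,0,0,0,0,0,-0.06,-0.025,0.004,0,0,0,0,-0.09,-0.035,0.01,0,0,0,0,-0.115,-0.045,0.015,0,0,6,0,-0.135,-0.055,0.02,0,0,13,0,-0.15,-0.065,0.02,0,0,20,0,-0.15,-0.072,0.02,0,0,27,0,-0.15,-0.077,0.02,0,0,34,0,-0.15,-0.077,0.02,0,0,40,0,-0.15,-0.077,0.02,0,0,45,0,-0.15,-0.077,0.02,0],
)

```text
time_s: 6.55
tcp_pos: [0.4755, 0.0276, 0.1965]
ee_rot: [[0.525, -0.233, -0.819], [-0.145, -0.972, 0.184], [-0.839, 0.022, -0.544]]
wrist_force: [1.0, -0.5, 1.9]
gripper_width: 0.002
```

```bash
python3 look.py 5; python3 - <<'E'
from h import *
im=r.capture('wrist'); cv2.imwrite("pics/w5.png",cv2.cvtColor(im,cv2.COLOR_RGB2BGR))
E
```

```text
6.55 [ 26.53  -6.22 -59.62  64.33 -23.82  -6.98] [0.4755 0.0276 0.1965] [ 1.01 -0.48  1.88]
```

View pics/both_5.png

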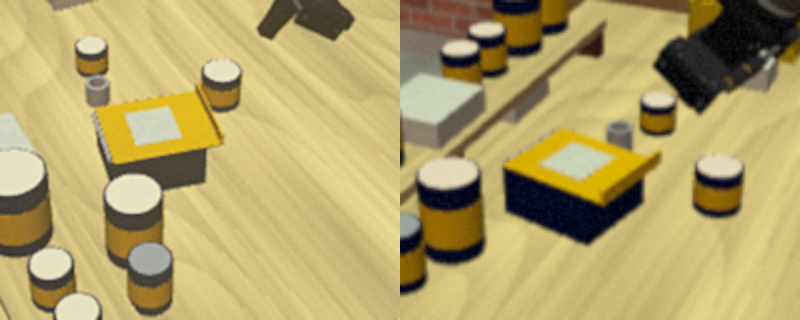

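View pics/w5.png

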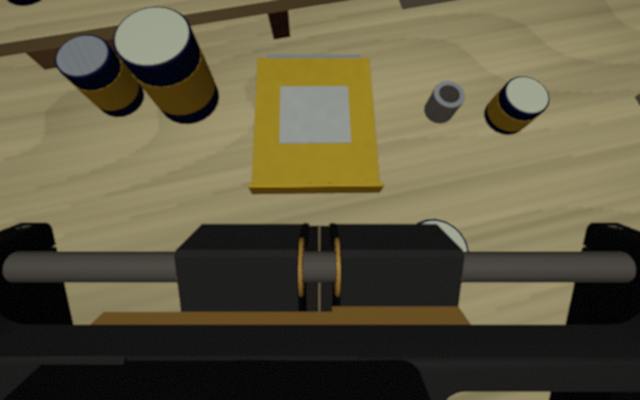

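Both views now show the tin upright to the right of the case, at (220,85) in the left panel, with everything else unmoved. The wrist reached only 57° of pitch, with J3 near its limit at −59.6°. I'll fit a simple arm model from the logged poses to choose a feasible lifting tilt.

```bash
cat > kin.py <<'E'
import numpy as np
from scipy.optimize import least_squares
from scipy.spatial.transform import Rotation as Ro
e=lambda ax,a: Ro.from_euler(ax,a,degrees=True).as_matrix()
def fk(q,P,s4=1):
    r0,d,c,a,b,el,L,lz=P
    R1=e('z',q[0]); R2=e('y',q[1]); R3=e('y',q[1]-q[2])
    R5=R3@e('x',s4*q[3])@e('y',-q[4]); R6=R5@e('x',-(90+q[5]))
    p=np.array([r0,d,c])+R2@[0,0,a]+R3@[b,0,el]+R5@[L,0,lz]
    return R1@p, R1@R6
data=[([-62.42,22.091,.379,-.03,-68.409,-14.818],[.13796,-.60893,.20246]),
([17.64,8.74,-3.97,-.01,-77.29,59.42],[.5223,-.0015,.3007]),
([26.80,21.97,-30.49,-.03,-37.75,50.96],[.4889,.068,.0245]),
([20.47,20.41,-32.83,0,-36.75,57.27],[.477,.0075,.0266]),
([13.94,19.68,-34.2,.01,-36.21,63.77],[.464,-.0495,.0263]),
([26.53,-6.22,-59.62,64.33,-23.82,-6.98],[.4755,.0276,.1965])]
def fit(s4=1):
    f=lambda P:np.concatenate([fk(q,P,s4)[0]-p for q,p in data]+[1e-3*np.array([P[0],P[5],P[7]])])
    return least_squares(f,[0,.16,.3,.4,.4,0,.3,0])
E
python3 - <<'E'
from kin import *
for s in (1,-1):
    o=fit(s); print(s,o.x.round(4),np.abs(o.fun[:18]).max())
    print(fk(data[5][0],o.x,s)[1].round(3))
E
```

```text
1 [-0.5479 -0.1597  1.0326  0.5417  0.4199  0.0058  1.1807  0.5547] 0.002741568303130215
[[ 0.2   -0.807  0.556]
 [ 0.507  0.571  0.646]
 [-0.839  0.153  0.523]]
-1 [-4.5200e-01 -1.5990e-01  9.3550e-01  5.6680e-01  4.2100e-01  5.0000e-04
  1.1024e+00  4.5280e-01] 0.0014555021597615347
[[ 0.525 -0.233 -0.819]
 [-0.145 -0.972  0.184]
 [-0.839  0.022 -0.544]]
```

```bash
python3 - <<'E'
from kin import *
for fr in ([1,2,3,4,6],[1,2,3,4,5,6],[1,2,3,4,6,7],[0,1,2,3,4,6],[0,1,2,3,4,5,6]):
    def full(x):
        P=np.zeros(8); P[fr]=x; return P
    f=lambda x:np.concatenate([fk(q,full(x),-1)[0]-p for q,p in data])
    o=least_squares(f,np.array([0,-.16,.3,.4,.4,0,.3,0])[fr]); print(fr,full(o.x).round(4),np.abs(o.fun).max().round(5))
E
```

```text
[1, 2, 3, 4, 6] [ 0.     -0.1405  0.3383  0.4874  0.456   0.      0.3952  0.    ] 0.11265
[1, 2, 3, 4, 5, 6] [ 0.     -0.1437  0.2774  0.4295  0.4277  0.0645  0.3419  0.    ] 0.08942
[1, 2, 3, 4, 6, 7] [ 0.     -0.1531  0.4729  0.354   0.352   0.      0.4686  0.1242] 0.05823
[0, 1, 2, 3, 4, 6] [ 0.1147 -0.1472  0.3112  0.3436  0.3686  0.      0.2836  0.    ] 0.0774
[0, 1, 2, 3, 4, 5, 6] [ 0.1021 -0.1477  0.2916  0.3379  0.3677  0.0239  0.276   0.    ] 0.08137
```

```bash
sed -i 's/r0,d,c,a,b,el,L,lz=P/r0,d,c,a,b,el,L,lz,ly=P/; s/\[L,0,lz\]/[L,ly,lz]/' kin.py; python3 - <<'E'
from kin import *
for fr in ([1,2,3,4,6,8],[1,2,3,4,5,6,8],[1,2,3,4,6,7,8],[0,1,2,3,4,6,8],[0,1,2,3,4,5,6,8],[0,1,2,3,4,5,6,7,8]):
    def full(x):
        P=np.zeros(9); P[fr]=x; return P
    f=lambda x:np.concatenate([fk(q,full(x),-1)[0]-p for q,p in data])
    o=least_squares(f,np.array([0,-.16,.3,.4,.4,0,.3,0,0])[fr]); print(fr,full(o.x).round(4),np.abs(o.fun).max().round(5))
E
```

```text
[1, 2, 3, 4, 6, 8] [ 0.      0.      0.1607  0.5649  0.4218  0.      0.3255  0.     -0.1598] 6e-05
[1, 2, 3, 4, 5, 6, 8] [ 0.      0.      0.1607  0.5649  0.4218 -0.      0.3255  0.     -0.1598] 6e-05
[1, 2, 3, 4, 6, 7, 8] [ 0.000e+00  1.000e-04  1.604e-01  5.651e-01  4.219e-01  0.000e+00
  3.254e-01 -1.000e-04 -1.599e-01] 6e-05
[0, 1, 2, 3, 4, 6, 8] [-1.000e-04  1.000e-04  1.607e-01  5.651e-01  4.219e-01  0.000e+00
  3.256e-01  0.000e+00 -1.599e-01] 6e-05
[0, 1, 2, 3, 4, 5, 6, 8] [-1.000e-04  1.000e-04  1.606e-01  5.650e-01  4.219e-01  0.000e+00
  3.256e-01  0.000e+00 -1.599e-01] 6e-05
[0, 1, 2, 3, 4, 5, 6, 7, 8] [-0.0054 -0.0018  0.1697  0.5651  0.4219  0.      0.3347  0.0053 -0.158 ] 5e-05
```

The arm model fits all the poses to 0.1 mm. Now I search for a tilt and heading that leave joint margin along the whole lifting arc.

```bash
cat >> kin.py <<'E'
PP=[0,0,.1607,.5649,.4218,0,.3255,0,-.1598]
LO=np.array([-179.83,-69.29,-61.27,-181.25,-171.15,-177.46]);HI=np.array([179.83,118.12,80.66,117.63,-9.14,177.46])
def ik(p,R,q0):
    def f(q):
        P,M=fk(q,PP,-1); return np.concatenate([(P-p)*10,(M-R).ravel()])
    o=least_squares(f,q0,bounds=(LO-60,HI+60),x_scale=30.); return o.x,np.abs(o.fun).max()
YAW=-12.
CX=np.array([np.cos(np.radians(YAW)),np.sin(np.radians(YAW)),0]);CY=np.array([-CX[1],CX[0],0]);C0=np.array([.6295,-.0064,0])
def w(x,y,z): return C0+CX*x+CY*y+[0,0,z]
def rot(pitch,yaw): # tool x fwd-down, y = right-ish, z back-ish up->down
    a,b=np.radians(pitch),np.radians(yaw)
    x=np.array([np.cos(a)*np.cos(b),np.cos(a)*np.sin(b),-np.sin(a)]); y=np.array([np.sin(b),-np.cos(b),0]); return np.stack([x,y,np.cross(x,y)],1)
E
python3 - <<'E'
from kin import *
q0=[26.53,-6.22,-59.62,64.33,-23.82,-6.98]
for yaw in (-40,-25,-12,0,10,20):
  for pit in (45,55,65,75):
    best=[]
    for s in ([20,15,-35,0,-35,55],q0,[0,10,-40,-64,-30,120]):
        q,er=ik(w(-.105,0,.055),rot(pit,yaw),s)
        if er<1e-3: best.append((np.minimum(q-LO,HI-q).min(),q.round(1).tolist()))
    print(yaw,pit,max(best) if best else None)
E
```

```text
-40 45 (np.float64(-4.7763046439436465), [12.2, 20.5, -63.3, 122.4, -41.4, -82.6])
-40 55 (np.float64(0.8707374070540794), [11.4, 17.0, -60.4, 110.9, -28.7, -69.2])
-40 65 (np.float64(4.860763720195813), [17.2, 15.9, -56.4, 80.9, -21.1, -44.8])
-40 75 (np.float64(16.560874814860497), [25.3, 17.6, -44.0, 32.8, -25.7, -4.7])
-25 45 (np.float64(-36.425075061762), [14.6, 16.9, -30.2, -100.4, 27.3, 161.3])
-25 55 (np.float64(-26.64712162875782), [-1.8, 14.8, -30.7, -131.2, 17.5, 203.2])
-25 65 (np.float64(1.5687059583500087), [0.5, 14.1, -58.2, 116.1, -11.7, -49.9])
-25 75 (np.float64(11.61358305543268), [23.6, 16.4, -45.9, 33.2, -20.8, 10.9])
-12 45 (np.float64(-26.34139019366082), [12.7, 15.0, -33.2, -88.3, 17.2, 160.2])
-12 55 None
-12 65 None
-12 75 (np.float64(8.989463900522821), [22.7, 15.9, -45.6, 28.2, -18.1, 29.2])
0 45 (np.float64(-22.783514379610626), [17.2, 14.9, -37.8, -62.7, 13.6, 139.7])
0 55 None
0 65 None
0 75 (np.float64(9.036249962890079), [22.1, 15.9, -42.9, 18.1, -18.2, 51.3])
10 45 (np.float64(-26.665186275600064), [-9.7, 14.7, -34.5, -99.6, -14.0, 204.1])
10 55 None
10 65 None
10 75 (np.float64(10.916737090532333), [21.0, 16.1, -39.3, 8.3, -20.1, 71.6])
20 45 (np.float64(-21.084600763721625), [-9.8, 15.6, -32.2, -86.7, -20.6, 198.5])
20 55 (np.float64(-2.5098753760609034), [12.8, 14.0, -36.0, -38.5, -6.6, 134.2])
20 65 (np.float64(-0.9958006113133084), [19.0, 14.5, -42.4, -2.9, -8.1, 93.7])
20 75 (np.float64(13.893490770124991), [19.2, 16.4, -35.6, -0.5, -23.0, 91.3])
```

At the lip's low height only steep pitches of about 75° leave margin. That is workable, because the inclined finger front can carry the edge from about 25 mm below and then follow the arc. First I bring the tool to about 75° pitch where it is and check how the command offset behaves.

Call:
move_arm(
  increments=[0,-6,0,0,0,0,0,0,-12,0,0,0,0,0,0,-18,0,0,0,0,0,0,-24,0,0,0,0,0,0,-30,0,0,0,0,0,0,-30,0,0,0,0,0],
)

```text
time_s: 7.2
tcp_pos: [0.4762, 0.0315, 0.1977]
ee_rot: [[0.062, -0.23, -0.971], [-0.029, -0.973, 0.229], [-0.998, 0.014, -0.067]]
wrist_force: [1.3, -1.7, 0.6]
gripper_width: 0.001
```

```bash
python3 - <<'E'
from kin import *
from h import *
s=r.sense(); q=s['joints']; print(q.round(2),s['tcp_pos'].round(4)); x=s['ee_rot'][:,0]; print(s['ee_rot'].round(3),'pitch',np.degrees(np.arcsin(-x[2])),'fk',fk(q,PP,-1)[0].round(4))
# arc
H=w(.07,0,.07)
for pit in (72,75,78):
  for yaw in (-12,0):
    qq=np.array([22.7,15.9,-45.6,28.2,-18.1,29.2]); 
    for th in (-8,0,15,30,45,60,75,85,95,102):
        t=np.radians(th); a=np.radians(pit)
        edge=H+.165*(-np.cos(t)*CX+np.array([0,0,np.sin(t)]))
        R=rot(pit,yaw); ax=R[:,0]; nrm=-R[:,2]  # front/upper face normal
        contact=edge if th<pit else H+.140*(-np.cos(t)*CX+np.array([0,0,np.sin(t)]))
        tip=(edge+.025*ax if th<pit else contact)-.0095*nrm
        tcp=tip-.008*ax
        qq,er=ik(tcp,R,qq); print(pit,yaw,th,tcp.round(3),qq.round(1),'err%.4f'%er,np.minimum(qq-LO,HI-qq).min().round(1)) if yaw==-12 or th in(-8,0,102) else 0
E
```

```text
[ 25.52   5.88 -23.79   3.58 -57.91  49.37] [0.4762 0.0315 0.1977]
[[ 0.062 -0.23  -0.971]
 [-0.029 -0.973  0.229]
 [-0.998  0.014 -0.067]] pitch 86.0852767079444 fk [0.4762 0.0315 0.1978]
72 -12 -8 [0.534 0.014 0.028] [ -3.7  17.6 -55.7 113.2  -2.8 -31.1] err0.0000 -6.4
72 -12 0 [0.533 0.014 0.051] [ 15.1  15.3 -53.9  60.3  -9.3   4.1] err0.0000 0.2
72 -12 15 [0.538 0.013 0.094] [ 22.8  12.4 -44.3  29.6 -20.9  28.6] err0.0000 11.7
72 -12 30 [0.554 0.01  0.133] [ 22.8  10.7 -36.9  21.3 -29.1  37.7] err0.0000 19.9
72 -12 45 [0.58  0.004 0.168] [ 21.4  10.9 -29.6  17.  -35.5  43.9] err0.0000 26.4
72 -12 60 [ 0.614 -0.003  0.194] [ 19.5  12.6 -22.3  14.4 -40.5  48.8] err0.0000 31.4
72 -12 75 [ 0.651 -0.011  0.21 ] [ 17.4  15.4 -15.3  12.6 -44.1  52.7] err0.0000 35.0
72 -12 85 [ 0.675 -0.016  0.214] [ 16.2  17.5 -11.5  11.8 -45.7  54.6] err0.0000 36.5
72 -12 95 [ 0.699 -0.021  0.214] [ 15.1  19.8  -7.8  11.2 -46.8  56.3] err0.0000 37.6
72 -12 102 [ 0.715 -0.025  0.212] [ 14.4  21.5  -5.5  10.8 -47.3  57.4] err0.0000 38.1
72 0 -8 [0.534 0.013 0.028] [ 13.1  17.8 -53.6  55.6  -4.   21.9] e
[... 1656 characters left out ...]
7  52.1] err0.0000 35.6
78 -12 60 [ 0.612 -0.003  0.194] [ 18.1  15.1 -15.2   7.9 -49.6  55.4] err0.0000 40.5
78 -12 75 [ 0.651 -0.011  0.211] [ 16.1  18.1  -8.1   7.  -53.4  58.3] err0.0000 44.3
78 -12 85 [ 0.675 -0.016  0.215] [ 14.9  20.3  -4.    6.6 -55.2  59.8] err0.0000 46.0
78 -12 95 [ 0.699 -0.021  0.215] [ 13.9  22.6  -0.3   6.3 -56.4  61.1] err0.0000 47.3
78 -12 102 [ 0.716 -0.025  0.213] [ 13.2  24.4   2.1   6.1 -57.   62. ] err0.0000 47.9
78 0 -8 [0.532 0.013 0.028] [ 21.2  19.9 -39.4  12.8 -19.9  57.2] err0.0000 10.7
78 0 0 [0.531 0.013 0.051] [ 21.5  17.6 -37.6  10.8 -24.   59.1] err0.0000 14.8
78 0 102 [ 0.715 -0.027  0.213] [ 11.9  24.3   3.1   2.9 -57.1  76.8] err0.0000 48.0
```

The command starts from the pose actually reached, which is good. Pitch 75° works along the whole arc. I'll compute the staging pose in front of the lip and the increments to it.

```bash
cat > inc.py <<'E'
from kin import *
from station import r
def inc(p,R,s=None):
    s=s or r.sense(); A=np.array(s['ee_rot'])
    # use nearest rotation
    rv=Ro.from_matrix(A.T@R).as_rotvec(degrees=True); d=A.T@(np.array(p)-s['tcp_pos']); return np.r_[rv,d]
def loc(p): d=np.array(p)-C0; return np.array([d@CX,d@CY,d[2]])
E
python3 - <<'E'
from inc import *
s=r.sense(); print(loc(s['tcp_pos']))
R=rot(75,-12)
for p in [(-.150,0,.12),(-.145,0,.046),(-.115,0,.046),(-.108,0,.046)]: print(p,inc(w(*p),R).round(4))
E
```

```text
[-0.15783465  0.00521091  0.19771445]
(-0.15, 0, 0.12) [-1.14470e+00  1.11801e+01 -1.02020e+00  7.81000e-02  3.90000e-03
 -2.70000e-03]
(-0.145, 0, 0.046) [-1.14470e+00  1.11801e+01 -1.02020e+00  1.52300e-01  2.80000e-03
 -2.80000e-03]
(-0.115, 0, 0.046) [-1.14470e+00  1.11801e+01 -1.02020e+00  1.54300e-01  2.10000e-03
 -3.27000e-02]
(-0.108, 0, 0.046) [-1.14470e+00  1.11801e+01 -1.02020e+00  1.54800e-01  1.90000e-03
 -3.97000e-02]
```

Call:
move_arm(
  increments=[0,3,0,0.02,0.001,0,0,-1,6,-1,0.045,0.002,0,0,-1,9,-1,0.075,0.003,-0.001,0,-1,11.2,-1,0.1,0.003,-0.002,0,-1,11.2,-1,0.125,0.003,-0.003,0,-1,11.2,-1,0.142,0.003,-0.003,0,-1,11.2,-1,0.152,0.003,-0.003,0,-1,11.2,-1,0.152,0.003,-0.01,0,-1,11.2,-1,0.153,0.002,-0.018,0,-1,11.2,-1,0.154,0.002,-0.026,0,-1,11.2,-1,0.154,0.002,-0.031,0,-1,11.2,-1,0.154,0.002,-0.0327,0],
)

```text
time_s: 8.2
tcp_pos: [0.5202, 0.0117, 0.0462]
ee_rot: [[0.259, -0.218, -0.941], [-0.065, -0.976, 0.208], [-0.964, 0.007, -0.267]]
wrist_force: [0.4, 0.4, -0.1]
gripper_width: 0.003
```

```bash
python3 look.py 6; python3 - <<'E'
from inc import *
from h import *
s=r.sense(); print(loc(s['tcp_pos']).round(4))
im=r.capture('wrist'); cv2.imwrite("pics/w6.png",cv2.cvtColor(im,cv2.COLOR_RGB2BGR))
E
```

```text
8.2 [ 21.1   15.96 -49.68  37.75 -14.54  20.51] [0.5202 0.0117 0.0462] [ 0.41  0.43 -0.05]
[-0.1114 -0.0053  0.0462]
```

View pics/both_6.png

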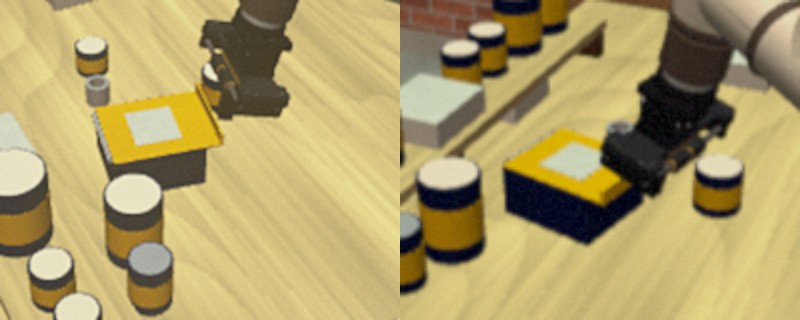

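View pics/w6.png

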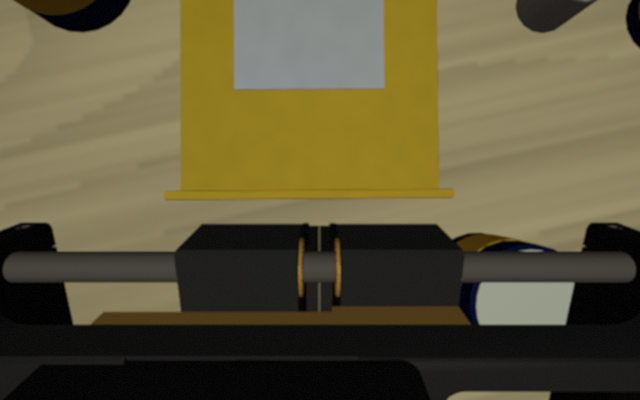

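The fingers are just in front of the lip at mid-width: in the wrist view the lid spans columns 165–453 and the fingers are at 319. The body is clear above the pushed tin. I'll advance slowly until contact.

Call:
move_arm(
  increments=[0,0,0,0.0005,0,-0.002,0,0,0,0,0.001,0,-0.004,0,0,0,0,0.0015,0,-0.006,0,0,0,0,0.002,0,-0.008,0,0,0,0,0.0023,0,-0.009,0],
)

```text
time_s: 8.77
tcp_pos: [0.5282, 0.0091, 0.0467]
ee_rot: [[0.259, -0.216, -0.941], [-0.065, -0.976, 0.206], [-0.964, 0.008, -0.267]]
wrist_force: [0.3, 0.3, -0.3]
gripper_width: 0.008
```

Call:
move_arm(
  increments=[0,0,0,0.0003,0,-0.001,0,0,0,0,0.0005,0,-0.002,0,0,0,0,0.0005,0,-0.002,0],
)

```text
time_s: 9.02
tcp_pos: [0.53, 0.0085, 0.0466]
ee_rot: [[0.259, -0.216, -0.941], [-0.066, -0.976, 0.206], [-0.964, 0.008, -0.267]]
wrist_force: [0.3, 0.5, -0.0]
gripper_width: 0.008
```

Call:
move_arm(
  increments=[0,0,0,0.0003,0,-0.001,0,0,0,0,0.0005,0,-0.002,0,0,0,0,0.0005,0,-0.002,0],
)

```text
time_s: 9.27
tcp_pos: [0.5321, 0.0081, 0.0467]
ee_rot: [[0.259, -0.216, -0.941], [-0.066, -0.976, 0.206], [-0.964, 0.008, -0.267]]
wrist_force: [-0.5, -0.3, 0.5]
gripper_width: 0.006
```

Call:
move_arm(
  increments=[0,0,0,0.0003,0,-0.001,0,0,0,0,0.0005,0,-0.002,0,0,0,0,0.0005,0,-0.002,0],
)

```text
time_s: 9.52
tcp_pos: [0.533, 0.0075, 0.0463]
ee_rot: [[0.258, -0.216, -0.942], [-0.066, -0.976, 0.206], [-0.964, 0.009, -0.266]]
wrist_force: [-3.6, 1.8, 2.3]
gripper_width: 0.005
```

```bash
python3 look.py 7
```

```text
9.5167 [ 20.71  17.06 -47.2   34.49 -15.67  24.37] [0.533  0.0075 0.0463] [-3.63  1.82  2.28]
```

View pics/both_7.png

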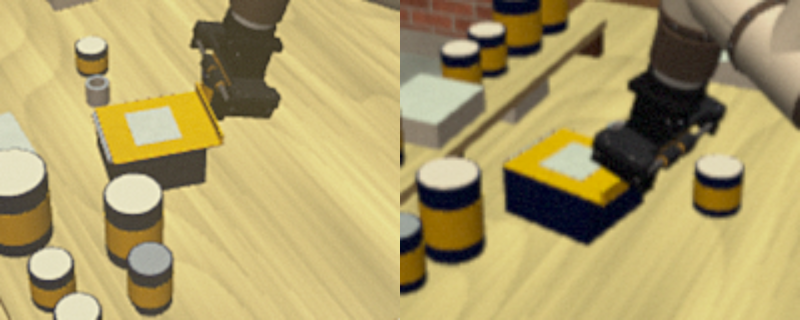

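Contact came at local x ≈ −0.0975 with about 4 N, within 1–2 mm of the model. I'll raise along the lid's arc to about 12° and check.

Call:
move_arm(
  increments=[0,0,0,-0.0028,0,-0.0008,0,0,0,0,-0.0055,0,-0.0016,0,0,0,0,-0.011,0,-0.0035,0,0,0,0,-0.0164,0,-0.0055,0,0,0,0,-0.0217,0,-0.0077,0,0,0,0,-0.027,0,-0.01,0,0,0,0,-0.0321,0,-0.0126,0,0,0,0,-0.0321,0,-0.0126,0],
)

```text
time_s: 10.28
tcp_pos: [0.5372, 0.0067, 0.0819]
ee_rot: [[0.259, -0.218, -0.941], [-0.066, -0.976, 0.207], [-0.964, 0.009, -0.267]]
wrist_force: [-4.4, -0.3, 0.6]
gripper_width: 0.005
```

```bash
python3 look.py 8;python3 - <<'E'
from inc import *
from h import *
s=r.sense(); print(loc(s['tcp_pos']).round(4))
im=r.capture('wrist'); cv2.imwrite("pics/w8.png",cv2.cvtColor(im,cv2.COLOR_RGB2BGR))
E
```

```text
10.2833 [ 22.4   14.28 -41.46  23.61 -23.54  34.27] [0.5372 0.0067 0.0819] [-4.4  -0.28  0.62]
[-0.0933 -0.0063  0.0809]
```

View pics/both_8.png

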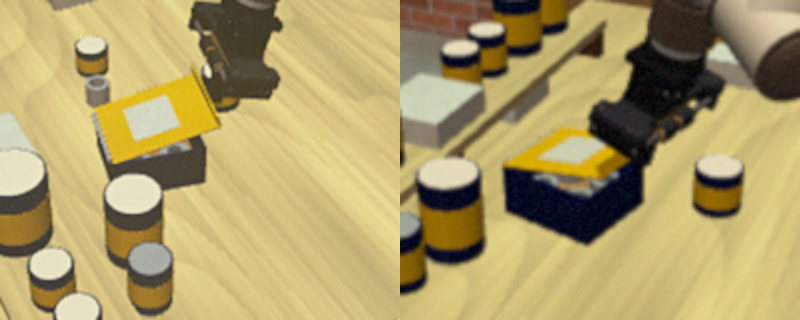

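View pics/w8.png

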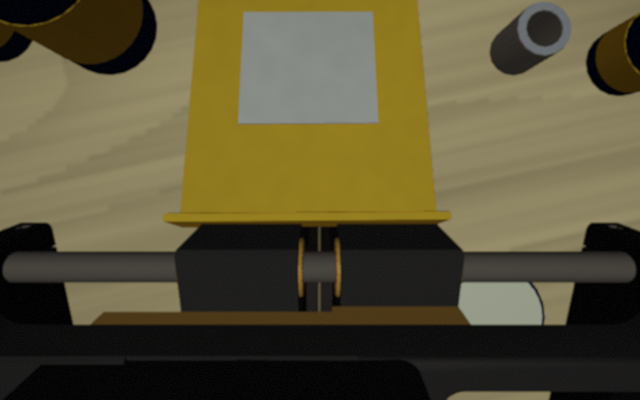

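The lid is lifted about 12°, its lip resting on the finger front at (312,217) in the wrist view, with about 4 N. I'll continue to 45°.

Call:
move_arm(
  increments=[0,0,0,-0.0076,0,-0.0042,0,0,0,0,-0.0149,0,-0.0088,0,0,0,0,-0.022,0,-0.0137,0,0,0,0,-0.0288,0,-0.0191,0,0,0,0,-0.0353,0,-0.0247,0,0,0,0,-0.0415,0,-0.0307,0,0,0,0,-0.0475,0,-0.037,0,0,0,0,-0.053,0,-0.0436,0,0,0,0,-0.0581,0,-0.0506,0,0,0,0,-0.063,0,-0.0577,0,0,0,0,-0.0675,0,-0.0651,0,0,0,0,-0.0675,0,-0.0651,0],
)

```text
time_s: 11.43
tcp_pos: [0.5839, -0.0013, 0.1655]
ee_rot: [[0.263, -0.216, -0.94], [-0.065, -0.976, 0.206], [-0.963, 0.006, -0.271]]
wrist_force: [-1.4, 0.1, -0.3]
gripper_width: 0.006
```

```bash
python3 look.py 9;python3 - <<'E'
from inc import *
s=r.sense(); print(loc(s['tcp_pos']).round(4), (s['ee_rot'].T@CX).round(3),s['ee_rot'][2].round(3))
E
```

```text
11.4333 [ 20.38  12.33 -26.39  14.   -39.    47.24] [ 0.5839 -0.0013  0.1655] [-1.45  0.08 -0.34]
[-0.0476 -0.0052  0.1636] [ 0.268 -0.009 -0.963] [-0.963  0.008 -0.268]
```

View pics/both_9.png

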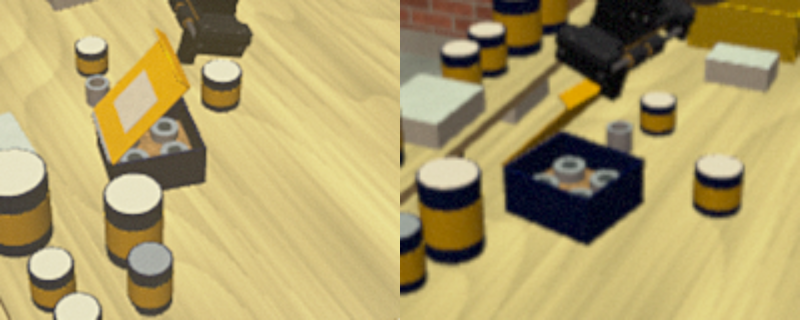

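The lid is at about 45° and the force has dropped to 1.5 N. The case's contents (rings) can be seen. I'll continue up to near vertical.

Call:
move_arm(
  increments=[0,0,0,-0.0054,0,-0.0102,0,0,0,0,-0.0099,0,-0.0208,0,0,0,0,-0.0137,0,-0.0316,0,0,0,0,-0.0167,0,-0.0427,0,0,0,0,-0.0191,0,-0.054,0,0,0,0,-0.0206,0,-0.0654,0,0,0,0,-0.0212,0,-0.0769,0,0,0,0,-0.0213,0,-0.0827,0,0,0,0,-0.019,0,-0.092,0,0,0,0,-0.0165,0,-0.1,0,0,0,0,-0.0145,0,-0.107,0,0,0,0,-0.013,0,-0.1135,0],
)

```text
time_s: 12.53
tcp_pos: [0.6852, -0.0245, 0.2056]
ee_rot: [[0.258, -0.216, -0.942], [-0.066, -0.976, 0.206], [-0.964, 0.009, -0.266]]
wrist_force: [0.8, 0.5, 0.7]
gripper_width: 0.008
```

```bash
python3 look.py 10;python3 - <<'E'
from inc import *
s=r.sense(); print(loc(s['tcp_pos']).round(4), (s['ee_rot'].T@CX).round(3),s['ee_rot'][2].round(3))
E
```

```text
12.5333 [ 14.89  20.08  -7.62   9.89 -49.15  57.08] [ 0.6852 -0.0245  0.2056] [0.75 0.52 0.75]
[ 0.0586 -0.0061  0.2057] [ 0.267 -0.009 -0.964] [-0.964  0.009 -0.267]
```

View pics/both_10.png

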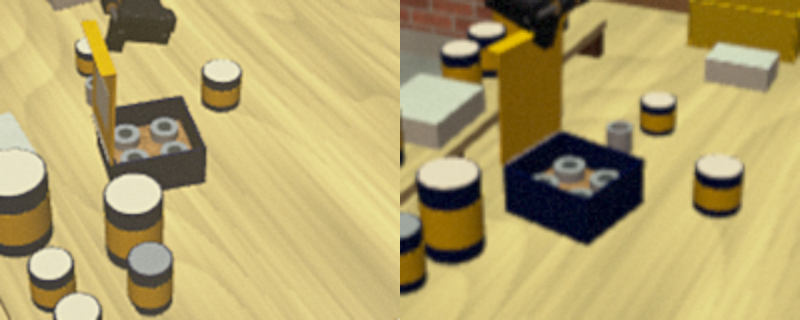

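The lid is about upright. I'll nudge it over slowly by 28 mm horizontally.

Call:
move_arm(
  increments=[0,0,0,0.001,0,-0.0038,0,0,0,0,0.002,0,-0.0077,0,0,0,0,0.0032,0,-0.0116,0,0,0,0,0.0043,0,-0.0154,0,0,0,0,0.0053,0,-0.0193,0,0,0,0,0.0064,0,-0.023,0,0,0,0,0.0075,0,-0.027,0,0,0,0,0.0075,0,-0.027,0,0,0,0,0.0075,0,-0.027,0,0,0,0,0.0075,0,-0.027,0],
)

```text
time_s: 13.47
tcp_pos: [0.712, -0.0305, 0.2061]
ee_rot: [[0.259, -0.216, -0.941], [-0.066, -0.976, 0.206], [-0.964, 0.008, -0.267]]
wrist_force: [0.7, 0.6, -0.1]
gripper_width: 0.005
```

```bash
python3 look.py 11
```

```text
13.4667 [ 13.72  22.64  -3.44   9.33 -50.55  58.76] [ 0.712  -0.0305  0.2061] [ 0.69  0.56 -0.1 ]
```

View pics/both_11.png

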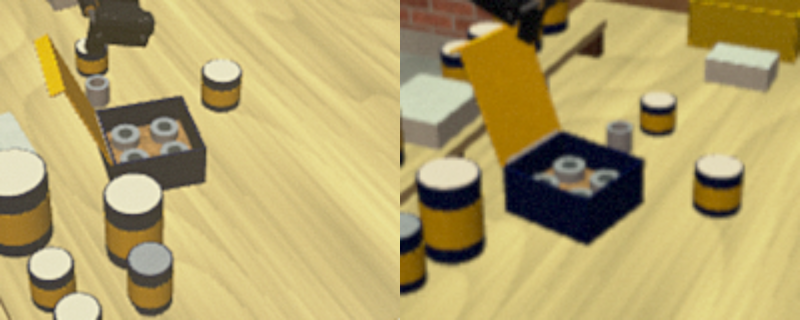

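The lid leans well back past the finger. I'll withdraw backwards and up, away from everything.

Call:
move_arm(
  increments=[0,0,0,-0.003,0,0.01,0,0,0,0,-0.008,0,0.025,0,0,0,0,-0.016,0,0.045,0,0,0,0,-0.028,0,0.065,0,0,0,0,-0.042,0,0.085,0,0,0,0,-0.058,0,0.105,0,0,0,0,-0.074,0,0.12,0,0,0,0,-0.088,0,0.13,0,0,0,0,-0.1,0,0.135,0,0,0,0,-0.11,0,0.14,0,0,0,0,-0.115,0,0.14,0,0,0,0,-0.115,0,0.14,0],
)

```text
time_s: 14.57
tcp_pos: [0.5512, 0.0063, 0.2813]
ee_rot: [[0.262, -0.216, -0.941], [-0.065, -0.976, 0.206], [-0.963, 0.007, -0.27]]
wrist_force: [-0.1, 0.4, -0.3]
gripper_width: 0.004
```

Call:
move_arm(
  increments=[0,0,0,0,0,0,0,0,0,0,0,0,0,0,0,0,0,0,0,0,0,0,0,0,0,0,0,0,0,0,0,0,0,0,0,0,0,0,0,0,0,0,0,0,0,0,0,0,0,0,0,0,0,0,0,0],
)

```text
time_s: 15.23
tcp_pos: [0.5505, 0.006, 0.2796]
ee_rot: [[0.259, -0.216, -0.941], [-0.066, -0.976, 0.206], [-0.964, 0.008, -0.267]]
wrist_force: [-0.5, -0.2, 0.2]
gripper_width: 0.008
```

```bash
python3 look.py 12; python3 - <<'E'
from inc import *
from h import *
S,D=cam('scene'),cam('side')
A,B=img('pics/scene_12.png'),img('pics/side_12.png'); A0,B0=img('pics/scene0.png'),img('pics/side0.png')
def blob(im,uv):
    m=np.zeros((im.shape[0]+2,im.shape[1]+2),np.uint8)
    bl=cv2.GaussianBlur(im,(3,3),0)
    cv2.floodFill(bl,m,(int(uv[0]),int(uv[1])),0,(35,)*3,(35,)*3,4|cv2.FLOODFILL_FIXED_RANGE|cv2.FLOODFILL_MASK_ONLY|(255<<8))
    c=max(cv2.findContours(m[1:-1,1:-1],cv2.RETR_EXTERNAL,cv2.CHAIN_APPROX_NONE)[0],key=cv2.contourArea); return cv2.fitEllipse(c)
ea,eb=blob(A,(230+220/2,130+70/2)),blob(B,(250+719/2.5-160,130+165/2.5)); print(ea,eb)
p,e=tri(S,ea[0],D,eb[0]); print('tin',p.round(4),round(e,4),'local',loc(p).round(4))
for n,a,b in [('tall',(296,226),(268,198)),('mid',(304,258),(248,219)),('small',(275,151),(353,169))]:
    print(n,[np.round(np.array(blob(x,u)[0])-blob(y,u)[0],2) for x,y,u in((A,A0,a),(B,B0,b))])
E
```

```text
15.2333 [ 22.96   3.84 -18.43  11.26 -55.8   49.24] [0.5505 0.006  0.2796] [-0.47 -0.19  0.18]
((340.54498291015625, 164.34608459472656), (9.842000007629395, 16.33086585998535), 94.69961547851562) ((377.2364501953125, 195.3391876220703), (7.845780372619629, 16.242496490478516), 94.39153289794922)
tin [ 0.4549 -0.0887  0.0661] 0.0013 local [-0.1537 -0.1168  0.0661]
tall [array([0., 0.]), array([0.01, 0.03])]
mid [array([-0.11,  0.04]), array([-0.02, -0.04])]
small [array([ 0.08, -0.01]), array([0.13, 0.04])]
```

View pics/both_12.png

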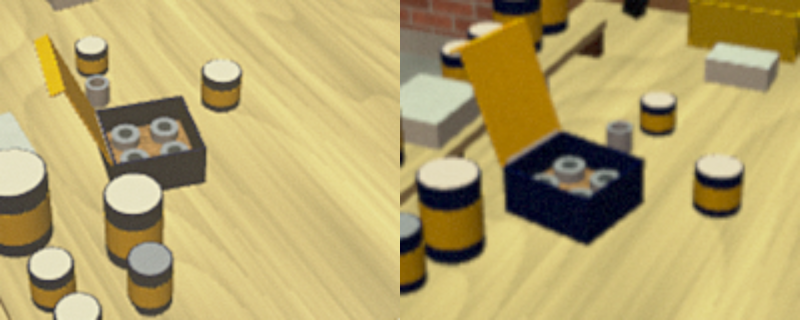

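View pics/scene_12.png

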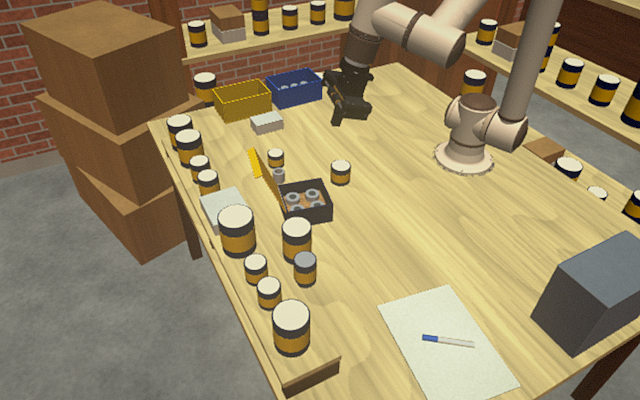

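The views after the arm withdrew and waited show the following:
- **Lid:** leaning back and still, unchanged between pictures 11 and 12.
- **Tin:** upright at case y = −0.117. Clearing the case's width needs 0.098, so there are about 19 mm to spare.
- **Bystanders:** the three bystander tins are unchanged to within 0.2 pixel, and the bush, carton and marker look where they were.

I'm handing in.

```bash
python3 - <<'E'
from station import r
print(r.finish_job())
E
```

```text
the job is handed in; nothing more can be done
None
```

The job is done and handed in at about 15 s: the tin is clear of the case, and the lid leans back and stays open by itself.

**Tin:** I pushed it upright with the closed fingertips to the right (−y) side, using about 4 N. Its centre is now about 117 mm from the case's midline, where 98 mm clears the width, so about 19 mm to spare. The finger position gave 125 mm instead, and both clear it.

**Lid:** I lifted its front edge from beneath with the fingers tilted forward about 75° and followed the hinge arc past upright, with no more than about 5 N measured at the wrist. The arm was then withdrawn. The lid had not moved after about 1.7 s untouched. I judged its angle from the pictures and did not measure it.

**Other things:** The tall, mid and small tins are unchanged to within 0.2 pixel. The bush, carton and marker look unmoved, but I checked those by eye only.

**What failed or disagreed:**
- The 45° tilt I first wanted could not be reached, because joint 3 came close to its limit, so I lifted with the steeper tilt.
- The wrist camera and the two fixed cameras differed by about 5 mm or more in places. The lid measured about 124 mm wide in the wrist view instead of 130 mm.

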